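# Crack the release valve and bring the bench lift down level with the rest

### The arm

A 6-joint arm with a two-finger parallel gripper is mounted at the origin on the work surface. World frame = base frame: x ahead of the robot, y to its left, z up, the work surface at z = 0. Lengths are in m, angles in rad, forces in N, time in s.
With the tool pointing down it reaches from about 0.3 to 0.875 m from the base axis. Payload 6.4 kg.
Tool frame: the origin (TCP) lies midway between the tips of the shut fingers; the grasp point (between the pads) lies 19 mm behind it; z points along the fingers, y is the line along which they close (so a half turn about z gives the same grasp; the last joint's range is limited). The gripper opens to 85 mm and grips with 20 to 120 N. Pads are 22 mm wide; open, the fingers measure 114 mm over their backs; the gripper's body (76 mm by 85 mm) begins 54 mm behind the grasp point. The pads swing forward as they close: fully open they stand 13 mm farther back than shut.
Start: joints at [-1.445, 0.181, 1.607, -0, 1.354, -0.206], TCP at [0.187, -0.544, 0.209] pointing down, gripper open.
Joint ranges: [-2.99, 2.99], [-0.89, 2.07], [0.3, 2.58], [-1.14, 4.28], [0, 2.63], [-3.12, 3.12]. Speed limits (rad/s): [2.57, 2.57, 3.01, 3.14, 3.14, 3.14].

### API

Orientations are given as a unit quaternion [w, x, y, z].
In Python, from bench import ctrl gives the robot as it stands. The module is installed in compiled form; this text tells all that it offers.
- The arm moves only by the tool move_arm, never from a script. Its argument "plan" is one flat list of numbers, 6 for each row, row after row: the shift along the world's x, y, z in units of 50 mm (1.0 is 50 mm), then the turn, a rotation vector about the world's x, y, z in rad. A call has 1 to 10 rows; each row is the pose to reach, as a shift and turn from the pose commanded when the call began; what a row does not reach only later rows make up. A row lasts 1/8 s, in which the tool goes at most 62.5 mm and 10.7 degrees, less where a joint would pass 70% of its speed; a pose out of reach is approached as far as the arm can. A call with a gripper value outside its range is refused whole. "grip" is the finger opening in mm, from 0 to 85.4, set as the call begins (left out, the last holds). The fingers move at their own pace and stop on an object; the grip force is fixed at half the most. Time passes only in rows, so rows that repeat a pose let the fingers close. It gives the time, the measured TCP pose, the force, the opening and the grip force at its end, in the units of the state.
- ctrl.get_obs(): the state, without advancing time (a new reading comes with each control period).
- ctrl.camera(name): name is "scene" or "top"; returns a dict with "pixels" (480x640x3 uint8, red, green, blue), "fx", "fy", "cx", "cy" (pixels), "dist_coeffs" ([k1, k2, p1, p2, k3] as OpenCV has them; the pictures are not rectified), "origin" and "attitude" of the camera in the world. Camera axes: x right, y down, z forward; pixel columns grow to the right and rows downward; lengths in m; the calibration is good to about 2 mm. A picture is of the moment at which its call begins. There is no depth.
- ctrl.hand_in(): hands the job in; it is judged then, once.
The state is a dict: "time_s": time; "q": joint angles; "dq": joint speeds; "joint_efforts": joint torques, N m; "eef_pos": TCP position; "eef_rot": TCP orientation; "wrist_force": force on the tool from outside, world axes, zero at the start; "torque": the same for the moment, N m; "opening": opening from 0.0 (shut) to 1.0 (fully open); "grasp_force": force on a finger pad.
Only numpy, scipy, OpenCV 4.12 (cv2) and the standard library are available. Lean on these libraries where they do the work, as an engineer would, in place of code of your own. Each camera call takes 0.05 s, during which the arm holds its last target. There are 200 camera calls.

### The job

Turn the yellow release valve at the foot of the bench lift just a little open, so that the raised deck with the hoe head on it sinks slowly (never faster than about 4 cm a second), and screw the valve fully shut again when the deck's top is level with the top of the work rest beside it. Work the deck only through the valve: do not touch the deck or the hoe head, leave the hammer, the disc and the oil bottle where they are, and let go of the valve at the end.

Things in the scene. Friction and masses are not known exactly. Their poses are not given: they have to be found in the camera images.
- lift: Hydraulic bench lift, fixed: base 290 x 170 x 12 mm, red column 80 mm across, 170 mm tall, a ram carrying the deck, which it can only let down, not raise. Origin on the bench under the column's axis; z up; -x is the valve side (towards the robot), +y the rest's side. The deck's edge reaches over the valve's foot, so a gripper must come in leaning along the valve's axis, not from straight above.
- valve_grip (a point): Grip centre of the release valve, a yellow paddle 50 mm long (x; up the slope when shut), 14 mm thick (y), 32 mm tall (z); 12 mm below its outer end, 40 mm above the slanted face its 12 mm stem leaves. z is the valve's axis, outwards: 35 deg from vertical, leaning to lift -x (to the robot). 160 mm from the column's axis to lift -x, 85 mm above the bench. Frame turns with the valve.
- valve (a joint): Turn of the valve, rad: 0 shut (hard stop), growing counter-clockwise seen from outside (positive about the grip's z) to a stop at 1.8. Turns with 0.3 N m, stays where left; starts at 0 to 0.08. Below a hidden crack angle (0.2 to 0.85, by load) the deck holds; beyond it, it sinks some 9 mm/s faster per 0.1 rad. Wide open is too fast.
- deck: The steel deck on the ram: a level plate 250 x 200 x 12 mm with yellow side edges, reaching from -145 to +105 mm in lift x and 100 mm to each side of the column's axis. Origin on the column's axis at the plate's underside. It only goes up and down, between 178 mm (bottom stop) and 313 mm (start) above the bench.
- deck_top (a point): Point on the deck's top face, on the column's axis, 12 mm above the deck's origin.
- rest: Fixed work rest: a blue steel plate 160 x 100 x 12 mm on a post, beside the deck on the lift's +y side, 15 mm gap between them. Its height differs each time.
- rest_top (a point): Centre of the top face of the work rest; the height the deck's top must be brought down to.
- hoe: The load: a forged hoe head lying on the deck, blade 150 x 125 x 6 mm with a socket 48 mm across and 55 mm tall. Loose. Origin at its underside.
- hammer: Bystander: a loose hammer lying on the bench on the right of the lift.
- disc: Bystander: a loose dark grinding disc, 115 mm across and 6 mm thick, lying on the bench to the left.
- oilcan: Bystander: a loose upright green oil bottle with a red cap, 56 mm across, 130 mm tall, on the left.
Things that resemble listed ones, but are neither listed nor needed, are in the scene too. What is shaped like the hoe but brown or purple is not meant.

How it is judged:
By the outcome, as a careful person would: the job done as asked, in the order asked, and still so for the second after the job is handed in, with the robot touching nothing.
It also fails if it takes over 70 s, if anything falls off the work surface, if the arm or the gripper's body presses on something with over 40 N, if the wrist force passes 120 N, or if a joint passes its speed limit or range.

## Working session

There is one attempt and no reset: what is moved stays moved. The work goes in short steps, Python scripts to look and compute and a tool call to move; the robot and the scene stay as the last step left them, time stands still between calls to the robot, and variables do not carry over. Pictures are saved under pics/ and viewed, at most 10 in all, crops included, and the job is handed in when it is done.

Besides the shell and the picture viewer there is one more tool, called as name(argument=value, ...) on one line, values as JSON. move_arm: Moves the arm, as the interface text tells. Its arguments: {"type":"object","properties":{"plan":{"type":"array"},"grip":{"type":"number"}},"required":["plan"]}

```bash
mkdir -p pics; cat > h.py <<'E'
import numpy as np,cv2
from bench import ctrl
from scipy.spatial.transform import Rotation as R
def cam(n):
    c=ctrl.camera(n); c['K']=np.array([[c['fx'],0,c['cx']],[0,c['fy'],c['cy']],[0,0,1.]]);c['D']=np.array(c['dist_coeffs'],float)
    a=np.array(c['attitude'],float); c['R']=a if a.shape==(3,3) else R.from_quat(a,scalar_first=True).as_matrix()
    c['o']=np.array(c['origin'],float); return c
def ray(c,uv):
    p=cv2.undistortPoints(np.array(uv,float).reshape(-1,1,2),c['K'],c['D']).reshape(-1,2)
    return np.c_[p,np.ones(len(p))]@c['R'].T
def onz(c,uv,z):
    d=ray(c,uv); return c['o']+d*((z-c['o'][2])/d[:,2])[:,None]
def tri(c1,u1,c2,u2):
    A=np.zeros((3,3));b=np.zeros(3)
    for c,u in((c1,u1),(c2,u2)):
        d=ray(c,[u])[0];d/=np.linalg.norm(d);P=np.eye(3)-np.outer(d,d);A+=P;b+=P@c['o']
    return np.linalg.solve(A,b)
def proj(c,X):
    Rt=c['R'].T; return cv2.projectPoints(np.array(X,float).reshape(-1,3),cv2.Rodrigues(Rt)[0],-Rt@c['o'],c['K'],c['D'])[0].reshape(-1,2)
def save(c,f): cv2.imwrite('pics/'+f,c['pixels'][:,:,::-1])
E
python3 - <<'E'
from h import *
for n in('scene','top'):
    c=cam(n);save(c,n+'0.png');print(n,c['o'],c['attitude'],c['fx'],c['dist_coeffs'])
print(ctrl.get_obs())
E
```

```text
scene [0.39276798 1.00750889 1.04963768] [ 0.0342949  -0.0853443   0.90171905 -0.42242509] 603.9894517912832 [-0.13946391  0.          0.          0.          0.        ]
top [0.47262806 0.02601224 1.48343162] [-0.02019793  0.7142848  -0.69893973  0.0295384 ] 563.681150134105 [-0.09734137  0.          0.          0.          0.        ]
{'time_s': 0.1, 'q': array([-1.44531643e+00,  1.81459442e-01,  1.60789712e+00,  1.61486669e-05,
        1.35377444e+00, -2.06304939e-01]), 'dq': array([ 0.00083112, -0.00340224, -0.00239659,  0.00103554, -0.00080548,
        0.00105996]), 'joint_efforts': array([ 5.55638653e-04, -4.45876408e+01, -3.52237022e+01, -3.12346110e-04,
        4.08394917e-03,  5.24293739e-05]), 'eef_pos': array([ 0.18724853, -0.54311205,  0.20778363]), 'eef_rot': array([-7.68227002e-04,  9.86271377e-01,  1.65130791e-01,  3.89529404e-05]), 'wrist_force': array([-0.3743134 , -0.64235927, -0.58629747]), 'torque': array([0.01446232, 0.01197908, 0.02477006]), 'grasp_force': 0.0, 'opening': 0.9967620132475475}
```

View pics/scene0.png

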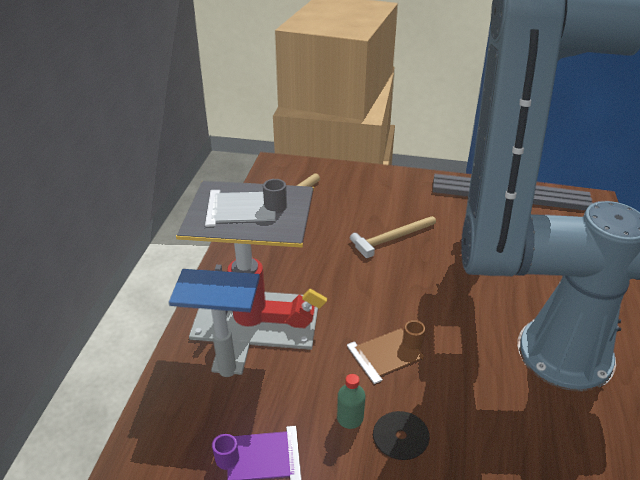

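View pics/top0.png

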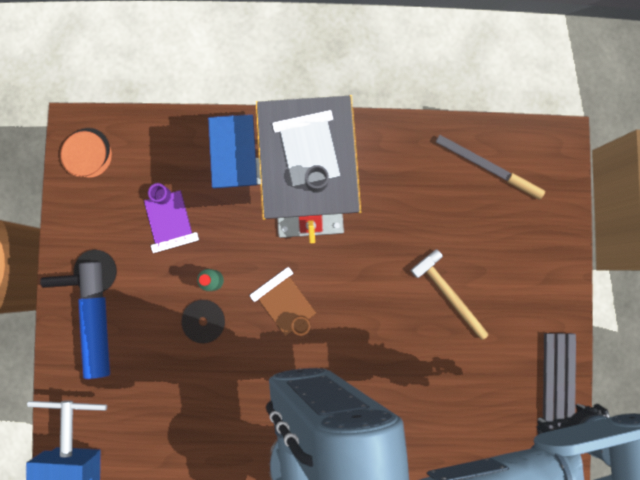

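The scene view shows the deck at (245,212), the blue rest at (215,288) and the yellow paddle at (315,298). The top view shows the deck at (308,157), the rest at (232,150) and the paddle at (311,231).

```bash
cat >> h.py <<'E'
def quad(m):
    cs=max(cv2.findContours(m.astype(np.uint8),0,1)[0],key=cv2.contourArea)
    h=cv2.convexHull(cs)
    for e in np.arange(.01,.2,.005):
        a=cv2.approxPolyDP(h,e*cv2.arcLength(h,True),True)
        if len(a)<=4: return a.reshape(-1,2)
def hsv(c): return cv2.cvtColor(c['pixels'],cv2.COLOR_RGB2HSV).astype(int)
def box(m,x0,y0,x1,y1):
    z=np.zeros_like(m);z[y0:y1,x0:x1]=m[y0:y1,x0:x1];return z
E
python3 - <<'E'
from h import *
s=cam('scene');t=cam('top')
H=hsv(t);Hs=hsv(s)
bl=lambda H:(abs(H[...,0]-108)<10)&(H[...,1]>120)&(H[...,2]>50)
ye=lambda H:(abs(H[...,0]-23)<6)&(H[...,1]>170)&(H[...,2]>120)
dk=box((H[...,1]<60)&(H[...,2]<130)|ye(H)|((H[...,1]<50)&(H[...,2]>150)),245,85,370,222)
q=quad(dk);print('deck',q.tolist(),onz(t,q,.325).round(4).tolist())
qt=quad(box(bl(H),200,100,262,200));qs=quad(box(bl(Hs),160,255,270,315))
print('rest',qt.tolist(),qs.tolist())
yt=box(ye(H),295,215,330,250);ys=box(ye(Hs),295,280,335,315)
for m in(yt,ys):
    v,u=np.nonzero(m);print('pad',len(u),u.mean(),v.mean(),quad(m).tolist())
a=cv2.resize(t['pixels'][80:260,195:375],None,fx=3.3,fy=3.3,interpolation=2)
b=cv2.resize(s['pixels'][170:390,160:340],None,fx=2.7,fy=2.7,interpolation=2)
h=594
out=np.zeros((h,800,3),np.uint8)
b=b[:594,:];out=np.hstack([cv2.resize(a,(400,400)),cv2.resize(b,(400,489))[:400]])
out=np.vstack([out,np.zeros((0,800,3),np.uint8)])
cv2.imwrite('pics/crop1.png',out[:,:,::-1])
E
```

```text
deck [[369, 85], [357, 211], [266, 218], [245, 85]] [[0.8919, -0.0977, 0.325], [0.6216, -0.0758, 0.325], [0.6027, 0.1121, 0.325], [0.8852, 0.1651, 0.325]]
rest [[251, 116], [255, 183], [213, 187], [209, 118]] [[258, 274], [249, 310], [170, 302], [207, 271]]
pad 84 311.17857142857144 232.95238095238096 [[309, 221], [311, 221], [314, 242], [310, 242]]
pad 3 312.6666666666667 301.6666666666667 [[312, 304]]
```

View pics/crop1.png

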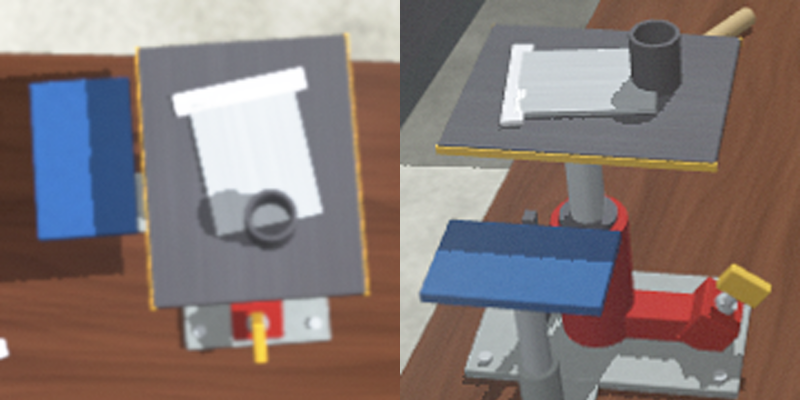

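The crop shows the whole outlines: deck corners at about (257,102), (352,95), (361,213), (263,219) in the top view, the rest's four corners in both views, and the paddle standing lengthwise along lift x, so nearly shut.

```bash
cat > m.py <<'E'
from h import *
s=cam('scene');t=cam('top')
f=lambda p,o:(np.array(p,float)+.5)/2.2222-.5+np.array(o)
def sub(c,p):
    g=cv2.cvtColor(c['pixels'],cv2.COLOR_RGB2GRAY)
    return cv2.cornerSubPix(g,np.array(p,np.float32).reshape(-1,1,2),(3,3),(-1,-1),(3,50,.01)).reshape(-1,2)
dt0=f([(137,48),(348,34),(369,295),(151,309)],(195,80));dt=sub(t,dt0)
ds0=f([(37,147),(96,24),(340,38),(315,164)],(160,170))
print(dt0.round(1).tolist(),dt.round(1).tolist())
P=onz(t,dt,.325);print('deck top cam\n',P.round(4))
print('sides',[np.linalg.norm(P[i]-P[i-1]).round(4) for i in range(4)])
# order in scene: farx +y, farx -y, nearx -y, nearx +y
S=onz(s,sub(s,ds0),.325);print('deck scene cam\n',S.round(4))
rt0=f([(30,84),(128,77),(139,231),(38,240)],(195,80));rt=sub(t,rt0)
rs0=f([(22,291),(48,220),(225,233),(206,303)],(160,170));rs=sub(s,rs0)
print((rt-rt0).round(1).tolist(),(rs-rs0).round(1).tolist())
for z in (0.,):
  for i in range(4): print('rest',tri(t,rt[i],s,rs[i]).round(4),tri(t,rt0[i],s,rs0[i]).round(4))
# paddle outer ends: top (259,316),(261,361) ; scene corners
E
python3 m.py
```

```text
[[256.4, 101.3], [351.3, 95.0], [360.8, 212.5], [262.7, 218.8]] [[256.3999938964844, 101.30000305175781], [349.3999938964844, 95.0], [360.5, 213.1999969482422], [263.6000061035156, 219.89999389648438]]
deck top cam
 [[ 0.85    0.1398  0.325 ]
 [ 0.8686 -0.0563  0.325 ]
 [ 0.6172 -0.0831  0.325 ]
 [ 0.5986  0.117   0.325 ]]
sides [np.float64(0.2524), np.float64(0.197), np.float64(0.2528), np.float64(0.2009)]
deck scene cam
 [[ 0.848   0.1411  0.325 ]
 [ 0.8673 -0.0578  0.325 ]
 [ 0.6197 -0.0813  0.325 ]
 [ 0.5997  0.1148  0.325 ]]
[[-0.2, -0.2], [-0.0, 0.0], [-0.3, -0.9], [-0.1, -1.0]] [[0.0, -0.0], [0.7, -0.4], [-0.0, -0.0], [-2.6, 1.4]]
rest [0.8317 0.2529 0.256 ] [0.8316 0.2525 0.2556]
rest [0.843  0.1549 0.252 ] [0.8439 0.1552 0.2509]
rest [0.6849 0.1393 0.2499] [0.684  0.1387 0.2493]
rest [0.6761 0.2388 0.2546] [0.6722 0.2377 0.2581]
```

```bash
cat > g.py <<'E'
from h import *
yaw=.0997;O=np.array([.7536,.0314,0])
L=R.from_euler('z',yaw).as_matrix()
th=np.radians(35)
a=L@[-np.sin(th),0,np.cos(th)]
yl=L[:,1]
grip=O+L@[-.16,0,.085]
E
python3 - <<'E'
from g import *
s=cam('scene');t=cam('top')
xv=np.cross(yl,a)
C=[grip+xv*i*.025+yl*j*.007+a*.012 for i,j in((-1,-1),(-1,1),(1,1),(1,-1))]
C2=[grip+xv*i*.025+yl*j*.007-a*.02 for i,j in((-1,-1),(-1,1),(1,1),(1,-1))]
print('top',proj(t,C).round(1).tolist());print('scene',proj(s,C).round(1).tolist(),proj(s,C2).round(1).tolist())
# check actual paddle masks, loose
for c,b in((t,(290,210,335,255)),(s,(290,280,340,320))):
    H=hsv(c);m=box((abs(H[...,0]-23)<9)&(H[...,1]>130)&(H[...,2]>110),*b);v,u=np.nonzero(m);print(len(u),u.min(),u.max(),v.min(),v.max(),quad(m).tolist())
# rest height from known inner/outer edge planes
for y,pts in((.115,[(182,269),(261.6,274.9)]),(.215,[(169.9,301),(252.7,306.4)])):
    for d in ray(s,pts):
        n=L[:,1]; k=(y-n@(s['o']-O))/(n@d);print('rest z',y,(s['o']+k*d).round(4))
# tool goal
Z=-a;Y=-yl;X=np.cross(Y,Z);Rg=np.c_[X,Y,Z]
o=ctrl.get_obs();R0=R.from_quat(o['eef_rot'],scalar_first=True)
rv=(R.from_matrix(Rg)*R0.inv()).as_rotvec();print('rv',rv)
G=grip-a*.016
print('a',a,'G',G,'stand',G+.15*a,'shift50',((G+.15*a-o['eef_pos'])/.05),'approach50',-.15*a/.05)
E
```

```text
top [[315.2, 243.9], [309.6, 244.4], [308.4, 227.0], [314.1, 226.5]]
scene [[327.6, 298.2], [327.1, 302.4], [309.3, 292.1], [309.9, 288.0]] [[319.7, 305.8], [319.1, 309.9], [301.5, 299.9], [302.2, 295.8]]
133 308 315 221 243 [[308, 221], [312, 221], [314, 243], [309, 242]]
293 303 327 288 308 [[309, 288], [327, 298], [319, 308], [303, 299]]
rest z 0.115 [0.8424 0.1559 0.2511]
rest z 0.115 [0.6793 0.1395 0.2493]
rest z 0.215 [0.8281 0.2549 0.2572]
rest z 0.215 [0.6688 0.239  0.2586]
rv [ 0.13082691 -0.5979829  -0.22487032]
a [-0.5707281  -0.05709088  0.81915204] G [0.6035262  0.01638787 0.07189357] stand [0.51791698 0.00782424 0.19476637] shift50 [ 6.6119419  11.02800382 -0.27396675] approach50 [ 1.71218429  0.17127264 -2.45745613]
```

move_arm(plan=[1,1.2,1,0,0,0,2,2.4,2,0.04,-0.15,-0.06,2.7,3.6,2.4,0.08,-0.3,-0.12,3.4,4.8,2.4,0.1,-0.45,-0.18,4.1,6,2.4,0.131,-0.598,-0.225,4.8,7.2,2.2,0.131,-0.598,-0.225,5.4,8.4,1.7,0.131,-0.598,-0.225,6,9.6,1,0.131,-0.598,-0.225,6.4,10.6,0.2,0.131,-0.598,-0.225,6.61,11.03,-0.27,0.131,-0.598,-0.225], grip=60)

```text
time_s: 1.65
eef_pos: [0.4905, -0.0492, 0.233]
eef_rot: [-0.014, 0.952, 0.048, 0.302]
wrist_force: [2.2, -1.1, -0.5]
opening: 0.7
grasp_force: 0.0
```

move_arm(plan=[0,0,0,0,0,0,0,0,0,0,0,0])

```text
time_s: 1.9
eef_pos: [0.4898, -0.0503, 0.2328]
eef_rot: [-0.015, 0.952, 0.048, 0.301]
wrist_force: [0.2, -0.1, 0.3]
opening: 0.705
grasp_force: 0.0
```

```bash
cat > st.py <<'E'
from g import *
o=ctrl.get_obs();T=R.from_quat(o['eef_rot'],scalar_first=True).as_matrix()
Rg=np.c_[np.cross(-yl,-a),-yl,-a]
G=grip-a*.016
print('t',o['time_s'],'q',o['q'].round(3),'pos',o['eef_pos'].round(4),'shift to G/50mm',((G-o['eef_pos'])/.05).round(3),'rv',R.from_matrix(Rg@T.T).as_rotvec().round(3),'F',o['wrist_force'].round(1),o['torque'].round(2),o['opening'],o['grasp_force'])
E
python3 st.py
```

```text
t 1.9 q [-0.632 -0.495  2.267  0.491  0.95   0.633] pos [ 0.4898 -0.0503  0.2328] shift to G/50mm [ 2.275  1.334 -3.218] rv [ 0.001  0.    -0.001] F [ 0.2 -0.1  0.3] [-0.01  0.29 -0.03] 0.7048107101846858 0.0
```

move_arm(plan=[0.3,0.6,-0.4,0,0,0,0.56,1.16,-0.76,0,0,0,0.56,1.16,-0.76,0,0,0])

```text
time_s: 2.28
eef_pos: [0.5175, 0.0066, 0.1937]
eef_rot: [-0.015, 0.953, 0.047, 0.3]
wrist_force: [-0.4, -0.2, -0.1]
opening: 0.7
grasp_force: 0.0
```

```bash
python3 st.py; python3 -c "
from h import *
s=cam('scene');t=cam('top')
cv2.imwrite('pics/c2.png',np.hstack([cv2.resize(t['pixels'][190:290,250:350],(400,400)),cv2.resize(s['pixels'][200:340,260:400],(400,400))])[:,:,::-1])"
```

```text
t 2.275 q [-0.413 -0.368  2.271  0.429  0.739  0.814] pos [0.5175 0.0066 0.1937] shift to G/50mm [ 1.721  0.196 -2.436] rv [-0.    -0.002  0.001] F [-0.4 -0.2 -0.1] [-0.07  0.28 -0.01] 0.7003809292972363 0.0
```

View pics/c2.png

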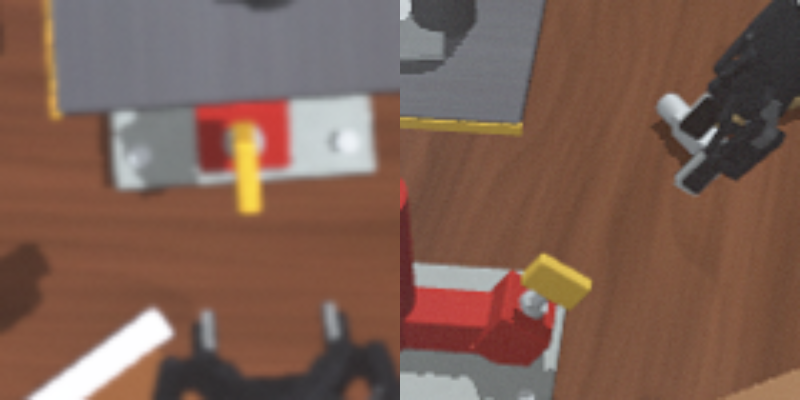

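The open fingers straddle the paddle's line: crop columns 207 and 333, with the paddle at 248, as expected from the lean.

move_arm(plan=[0.45,0.05,-0.64,0,0,0,0.9,0.1,-1.28,0,0,0,1.35,0.15,-1.9,0,0,0,1.72,0.2,-2.44,0,0,0,1.72,0.2,-2.44,0,0,0,1.72,0.2,-2.44,0,0,0])

```text
time_s: 3.12
eef_pos: [0.6042, 0.0156, 0.0738]
eef_rot: [-0.014, 0.952, 0.047, 0.301]
wrist_force: [0.5, 0.4, 0.9]
opening: 0.701
grasp_force: 0.0
```

```bash
python3 st.py; python3 -c "
from h import *
s=cam('scene');t=cam('top')
cv2.imwrite('pics/c3.png',np.hstack([cv2.resize(t['pixels'][190:290,250:350],(400,400)),cv2.resize(s['pixels'][240:340,260:360],(400,400))])[:,:,::-1])"
```

```text
t 3.125 q [-0.3    0.117  2.149  0.656  0.373  0.617] pos [0.6042 0.0156 0.0738] shift to G/50mm [-0.013  0.015 -0.039] rv [0.    0.002 0.002] F [0.5 0.4 0.9] [-0.07  0.28 -0.02] 0.7008761122278067 0.0
```

View pics/c3.png

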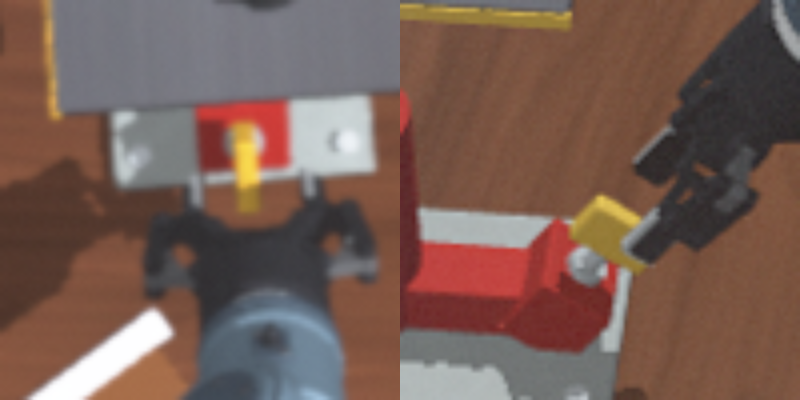

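Both fingertips sit either side of the paddle (crop columns 195 and 310, paddle 247). Closing.

move_arm(plan=[0,0,0,0,0,0,0,0,0,0,0,0,0,0,0,0,0,0,0,0,0,0,0,0,0,0,0,0,0,0,0,0,0,0,0,0], grip=4)

```text
time_s: 3.98
eef_pos: [0.6036, 0.0182, 0.0731]
eef_rot: [-0.015, 0.952, 0.048, 0.301]
wrist_force: [-7.9, 2.0, 10.6]
opening: 0.126
grasp_force: 58.8
```

```bash
python3 st.py; cat > dk.py <<'E'
# deck height and rest height: near-rest vertical faces in the scene view, along columns
from g import *
import sys
def zline(c,y,uv):
    d=ray(c,uv);n=L[:,1];k=(y-(c['o']-O)@n)/(d@n);return c['o']+k[:,None]*d
def yel(c,ylat):
    # bottom & top row of the yellow strip (deck +y side), subpixel by weighting
    H=hsv(c);m=box((abs(H[...,0]-23)<9)&(H[...,1]>110)&(H[...,2]>90),178,200,300,300)
    pts=[]
    for u in range(185,298):
        v=np.nonzero(m[:,u])[0]
        if len(v)>=2: pts.append((u,v.min()-.5,v.max()+.5))
    return np.array(pts,float)
c=cam('scene');p=yel(c,.1)
zt=zline(c,.1,p[:,[0,1]])[:,2];zb=zline(c,.1,p[:,[0,2]])[:,2]
print('t',ctrl.get_obs()['time_s'],'n',len(p),'top',np.median(zt).round(4),'bottom+12',(np.median(zb)+.012).round(4))
H=hsv(c);m=box((abs(H[...,0]-108)<12)&(H[...,1]>110)&(H[...,2]>40),165,255,270,320)
t=[];b=[]
for u in range(195,245):
    v=np.nonzero(m[:,u])[0]; t.append((u,v.min()-.5));b.append((u,v.max()+.5))
print('rest: inner top edge',np.median(zline(c,.115,t)[:,2]).round(4),'outer bottom edge+12',(np.median(zline(c,.215,b)[:,2])+.012).round(4))
E
python3 dk.py
```

```text
t 3.975 q [-0.297  0.118  2.15   0.658  0.373  0.616] pos [0.6036 0.0182 0.0731] shift to G/50mm [-0.002 -0.036 -0.024] rv [-0.     0.001 -0.001] F [-7.9  2.  10.6] [0.35 0.39 0.3 ] 0.1263490963180158 58.75201976392418
t 4.025 n 113 top 0.3252 bottom+12 0.3276
rest: inner top edge 0.2523 outer bottom edge+12 0.2579
```

```bash
cat > rest.py <<'E'
from g import *
from scipy.optimize import least_squares
def steps(prof,lo,hi):  # strongest rise/fall subpixel in [lo,hi)
    g=np.abs(np.gradient(cv2.GaussianBlur(prof.reshape(-1,1),(1,5),.8).ravel()));k=lo+np.argmax(g[lo:hi])
    d=g[k-1]-2*g[k]+g[k+1];return k+(0.5*(g[k-1]-g[k+1])/d if d else 0)
s=cam('scene');t=cam('top')
F=lambda c:(c['pixels'][...,2].astype(float)-c['pixels'][...,0])
S,T=F(s),F(t)
inn=[];out=[];bot=[]
l=lambda u,p,q:p[1]+(u-p[0])*(q[1]-p[1])/(q[0]-p[0])
for u in range(190,248,2):
    v=l(u,(182,269),(261.6,274.9));inn.append((u,steps(S[:,u],int(v)-4,int(v)+5)))
    v=l(u,(170,306),(250,311));bot.append((u,steps(S[:,u],int(v)-4,int(v)+5)))
    
tin=[];tout=[]
for v in range(125,182,3):
    u=l(v,(118,208.5),(187,212.5)) if 0 else 208.5+(v-118)*4/69
    tout.append((steps(T[v,:],int(u)-4,int(u)+5),v))
    u=252.1+(v-114)*5/69; tin.append((steps(T[v,:],int(u)-4,int(u)+4),v))
def Y(c,pts,z): return ((onz(c,pts,z)-O)@L[:,1])
for z in(.248,.252,.256,.260):
    print(z,'scene inner',np.median(Y(s,inn,z)).round(4),'outer bot',np.median(Y(s,bot,z-.012)).round(4),'top inner',np.median(Y(t,tin,z)).round(4),'outer',np.median(Y(t,tout,z)).round(4))
print('deck edge y scene z.325:',np.median(Y(s,[(u,steps(s['pixels'][:,u,2].astype(float),l(u,(177,235),(301,243)).__int__()-6,int(l(u,(177,235),(301,243)))+4)) for u in range(190,290,4)],.325)))
E
python3 rest.py
```

```text
0.248 scene inner 0.1091 outer bot 0.2068 top inner 0.1137 outer 0.2152
0.252 scene inner 0.1136 outer bot 0.2107 top inner 0.1134 outer 0.2146
0.256 scene inner 0.118 outer bot 0.2146 top inner 0.1131 outer 0.214
0.26 scene inner 0.1225 outer bot 0.2186 top inner 0.1128 outer 0.2133
deck edge y scene z.325: 0.09845308583461344
```

move_arm(plan=[0,0,0,-0.057,-0.006,0.082,0,0,0,-0.114,-0.011,0.164,0,0,0,-0.143,-0.014,0.205,0,0,0,-0.143,-0.014,0.205])

```text
time_s: 4.62
eef_pos: [0.6037, 0.0178, 0.0732]
eef_rot: [0.023, 0.939, 0.167, 0.3]
wrist_force: [-7.6, -0.3, 10.0]
opening: 0.121
grasp_force: 58.8
```

```bash
python3 st.py; python3 dk.py
```

```text
t 4.625 q [-0.297  0.118  2.15   0.656  0.372  0.367] pos [0.6037 0.0178 0.0732] shift to G/50mm [-0.004 -0.027 -0.026] rv [ 0.143  0.015 -0.206] F [-7.6 -0.3 10. ] [0.13 0.45 0.04] 0.12127969170876647 58.81271302700043
t 4.675 n 113 top 0.3252 bottom+12 0.3276
rest: inner top edge 0.2523 outer bottom edge+12 0.258
```

move_arm(plan=[0,0,0,-0.057,-0.006,0.082,0,0,0,-0.057,-0.006,0.082,0,0,0,-0.057,-0.006,0.082,0,0,0,-0.057,-0.006,0.082])

```text
time_s: 5.18
eef_pos: [0.6038, 0.0176, 0.0732]
eef_rot: [0.038, 0.929, 0.213, 0.299]
wrist_force: [-7.9, -0.5, 10.7]
opening: 0.127
grasp_force: 59.3
```

```bash
python3 dk.py
```

```text
t 5.225 n 113 top 0.3251 bottom+12 0.3276
rest: inner top edge 0.2522 outer bottom edge+12 0.2579
```

move_arm(plan=[0,0,0,-0.057,-0.006,0.082,0,0,0,-0.057,-0.006,0.082,0,0,0,-0.057,-0.006,0.082,0,0,0,-0.057,-0.006,0.082])

```text
time_s: 5.72
eef_pos: [0.6039, 0.0174, 0.0733]
eef_rot: [0.053, 0.918, 0.259, 0.297]
wrist_force: [-8.5, -0.3, 9.3]
opening: 0.123
grasp_force: 59.3
```

```bash
python3 dk.py
```

```text
t 5.775 n 113 top 0.3251 bottom+12 0.3276
rest: inner top edge 0.2523 outer bottom edge+12 0.258
```

move_arm(plan=[0,0,0,-0.057,-0.006,0.082,0,0,0,-0.057,-0.006,0.082,0,0,0,-0.057,-0.006,0.082,0,0,0,-0.057,-0.006,0.082])

```text
time_s: 6.28
eef_pos: [0.604, 0.0173, 0.0733]
eef_rot: [0.068, 0.903, 0.305, 0.294]
wrist_force: [-8.2, -1.0, 10.1]
opening: 0.125
grasp_force: 59.1
```

```bash
python3 dk.py
```

```text
t 6.325 n 113 top 0.325 bottom+12 0.3276
rest: inner top edge 0.2522 outer bottom edge+12 0.2579
```

move_arm(plan=[0,0,0,-0.057,-0.006,0.082,0,0,0,-0.057,-0.006,0.082,0,0,0,-0.057,-0.006,0.082,0,0,0,-0.057,-0.006,0.082])

```text
time_s: 6.82
eef_pos: [0.6041, 0.0172, 0.0734]
eef_rot: [0.083, 0.887, 0.35, 0.29]
wrist_force: [-7.8, -1.0, 10.7]
opening: 0.13
grasp_force: 59.1
```

```bash
python3 dk.py
```

```text
t 6.875 n 113 top 0.3222 bottom+12 0.3245
rest: inner top edge 0.2523 outer bottom edge+12 0.2579
```

The deck has started sinking at about 0.65 rad. I'll hold there and measure the rate.

move_arm(plan=[0,0,0,0,0,0,0,0,0,0,0,0,0,0,0,0,0,0,0,0,0,0,0,0,0,0,0,0,0,0,0,0,0,0,0,0,0,0,0,0,0,0,0,0,0,0,0,0])

```text
time_s: 7.88
eef_pos: [0.6041, 0.0171, 0.0734]
eef_rot: [0.083, 0.887, 0.35, 0.29]
wrist_force: [-8.0, -1.8, 8.9]
opening: 0.121
grasp_force: 59.1
```

```bash
python3 dk.py
```

```text
t 7.925 n 113 top 0.3134 bottom+12 0.3158
rest: inner top edge 0.2523 outer bottom edge+12 0.258
```

move_arm(plan=[0,0,0,0,0,0,0,0,0,0,0,0,0,0,0,0,0,0,0,0,0,0,0,0,0,0,0,0,0,0,0,0,0,0,0,0,0,0,0,0,0,0,0,0,0,0,0,0,0,0,0,0,0,0,0,0,0,0,0,0])

```text
time_s: 9.18
eef_pos: [0.6041, 0.0172, 0.0734]
eef_rot: [0.083, 0.887, 0.35, 0.29]
wrist_force: [-7.8, -2.2, 9.3]
opening: 0.122
grasp_force: 59.1
```

move_arm(plan=[0,0,0,0,0,0,0,0,0,0,0,0,0,0,0,0,0,0,0,0,0,0,0,0,0,0,0,0,0,0,0,0,0,0,0,0,0,0,0,0,0,0,0,0,0,0,0,0,0,0,0,0,0,0,0,0,0,0,0,0])

```text
time_s: 10.42
eef_pos: [0.6041, 0.0172, 0.0734]
eef_rot: [0.083, 0.887, 0.35, 0.29]
wrist_force: [-8.2, -2.0, 9.7]
opening: 0.118
grasp_force: 59.1
```

move_arm(plan=[0,0,0,0,0,0,0,0,0,0,0,0,0,0,0,0,0,0,0,0,0,0,0,0,0,0,0,0,0,0,0,0,0,0,0,0,0,0,0,0,0,0,0,0,0,0,0,0,0,0,0,0,0,0,0,0,0,0,0,0])

```text
time_s: 11.68
eef_pos: [0.6041, 0.0172, 0.0734]
eef_rot: [0.083, 0.887, 0.35, 0.29]
wrist_force: [-7.7, -1.9, 9.9]
opening: 0.127
grasp_force: 59.1
```

move_arm(plan=[0,0,0,0,0,0,0,0,0,0,0,0,0,0,0,0,0,0,0,0,0,0,0,0,0,0,0,0,0,0,0,0,0,0,0,0,0,0,0,0,0,0,0,0,0,0,0,0,0,0,0,0,0,0,0,0,0,0,0,0])

```text
time_s: 12.92
eef_pos: [0.6041, 0.0172, 0.0734]
eef_rot: [0.083, 0.887, 0.35, 0.29]
wrist_force: [-7.4, -1.9, 9.6]
opening: 0.121
grasp_force: 59.1
```

```bash
python3 dk.py;python3 st.py; python3 -c "
from h import *
s=cam('scene');t=cam('top')
cv2.imwrite('pics/c4.png',np.hstack([cv2.resize(t['pixels'][90:240,200:350],(400,400)),cv2.resize(s['pixels'][200:330,165:295],(400,400))])[:,:,::-1])"
```

```text
t 12.975 n 113 top 0.276 bottom+12 0.2786
rest: inner top edge 0.2526 outer bottom edge+12 0.2579
t 12.975 q [-0.298  0.118  2.15   0.661  0.371 -0.039] pos [0.6041 0.0172 0.0734] shift to G/50mm [-0.011 -0.015 -0.03 ] rv [ 0.373  0.04  -0.533] F [-7.5 -1.3  9.4] [-0.24  0.4  -0.03] 0.12235771166915348 59.08890528604388
```

View pics/c4.png

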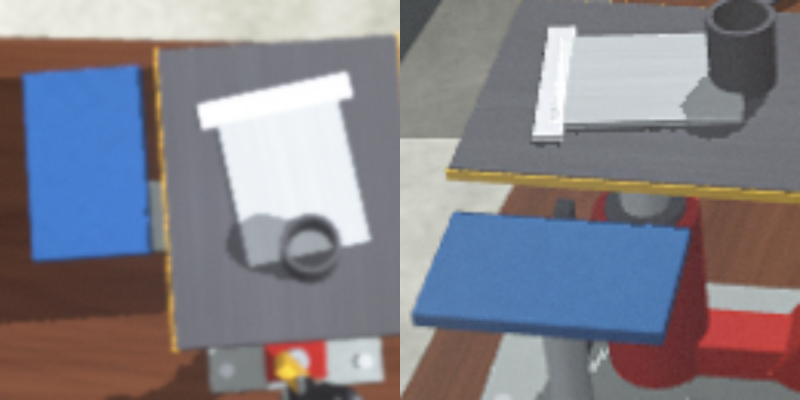

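The crop shows the deck edge still above the rest by a visible gap, with its yellow strip at crop row ~180 and the rest's inner edge at ~218. The rest's outer top edge fits about 0.253–0.254 m.

move_arm(plan=[0,0,0,0,0,0,0,0,0,0,0,0,0,0,0,0,0,0,0,0,0,0,0,0,0,0,0,0,0,0,0,0,0,0,0,0,0,0,0,0,0,0,0,0,0,0,0,0,0,0,0,0,0,0,0,0,0,0,0,0])

```text
time_s: 14.32
eef_pos: [0.6041, 0.0172, 0.0734]
eef_rot: [0.083, 0.887, 0.35, 0.29]
wrist_force: [-7.7, -2.1, 9.4]
opening: 0.12
grasp_force: 59.1
```

move_arm(plan=[0,0,0,0,0,0,0,0,0,0,0,0,0,0,0,0,0,0,0,0,0,0,0,0,0,0,0,0,0,0,0,0,0,0,0,0,0,0,0,0,0,0,0,0,0,0,0,0])

```text
time_s: 15.32
eef_pos: [0.6041, 0.0172, 0.0734]
eef_rot: [0.083, 0.887, 0.35, 0.29]
wrist_force: [-8.2, -1.6, 9.7]
opening: 0.119
grasp_force: 59.1
```

```bash
python3 dk.py
```

```text
t 15.375 n 113 top 0.2604 bottom+12 0.263
rest: inner top edge 0.2527 outer bottom edge+12 0.2579
```

move_arm(plan=[0,0,0,0,0,0,0,0,0,0,0,0,0,0,0,0,0,0,0,0,0,0,0,0,0,0,0,0.074,0.0074,-0.107,0,0,0,0.074,0.0074,-0.107,0,0,0,0.074,0.0074,-0.107])

```text
time_s: 16.25
eef_pos: [0.6039, 0.0173, 0.0733]
eef_rot: [0.063, 0.908, 0.291, 0.295]
wrist_force: [-7.8, -1.0, 9.9]
opening: 0.127
grasp_force: 59.1
```

```bash
python3 dk.py; python3 rest.py; python3 -c "
from h import *
s=cam('scene');t=cam('top')
cv2.imwrite('pics/c5.png',cv2.resize(s['pixels'][235:325,165:285],(800,600),interpolation=0)[:,:,::-1])"
```

```text
t 16.3 n 113 top 0.2562 bottom+12 0.2587
rest: inner top edge 0.2527 outer bottom edge+12 0.2579
0.248 scene inner 0.1082 outer bot 0.2067 top inner 0.114 outer 0.2152
0.252 scene inner 0.1127 outer bot 0.2106 top inner 0.1137 outer 0.2146
0.256 scene inner 0.1172 outer bot 0.2146 top inner 0.1135 outer 0.2139
0.26 scene inner 0.1217 outer bot 0.2185 top inner 0.1132 outer 0.2133
deck edge y scene z.325: 0.09099813450977928
```

View pics/c5.png

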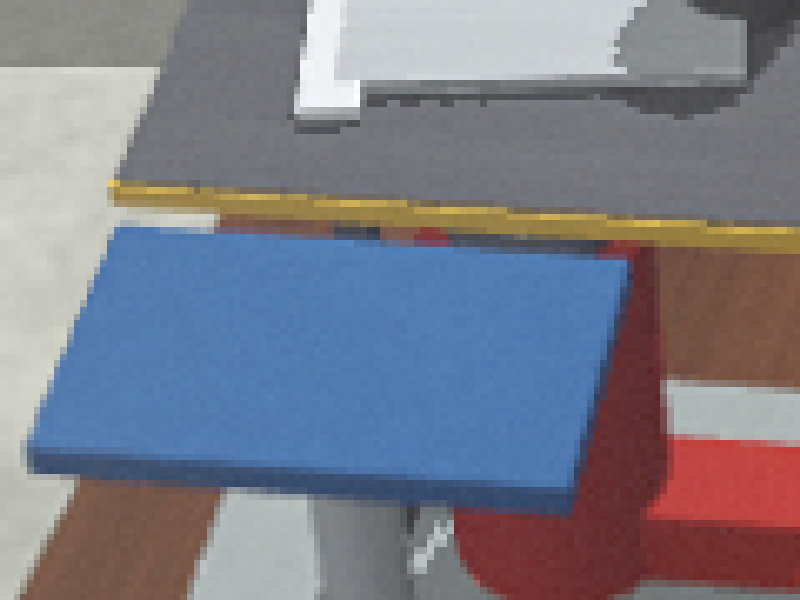

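The crop shows the deck's yellow edge just above the rest's inner edge; the rest's outer top edge is clear at crop rows ~447 to 490.

```bash
cat > o.py <<'E'
from g import *
exec(open('rest.py').read().split("s=cam")[0])
exec(open('dk.py').read().split("c=cam")[0])
c=cam('scene');V=c['pixels'].sum(2).astype(float)
P=[]
for u in range(172,248,2):
    x=(u-165+.5)*6.667; v=235+(447+(x-30)*(43/548))/6.667-.5
    P.append((u,steps(V[:,u],int(round(v))-2,int(round(v))+3)))
Pi=[]
B=c['pixels'][...,2].astype(float)-c['pixels'][...,0]
for u in range(186,256,2):
    x=(u-165+.5)*6.667; v=235+(226+(x-115)*(35/515))/6.667-.5
    Pi.append((u,steps(B[:,u],int(round(v))-2,int(round(v))+3)))
for y,p in((.215,P),(.115,Pi)):
    z=zline(c,y,p)[:,2];print(y,np.median(z).round(4),z.std().round(4), z[:5].mean().round(4),z[-5:].mean().round(4))
p=yel(c,.1);print('deck',np.median(zline(c,.1,p[:,[0,1]])[:,2]))
E
python3 o.py
```

```text
0.215 0.2547 0.0004 0.2552 0.2542
0.115 0.2541 0.002 0.2538 0.2567
deck 0.2561475903919954
```

move_arm(plan=[0,0,0,-0.074,-0.0074,0.107,0,0,0,-0.074,-0.0074,0.107,0,0,0,-0.074,-0.0074,0.107,0,0,0,0,0,0,0,0,0,0,0,0])

```text
time_s: 17.18
eef_pos: [0.6039, 0.0174, 0.0733]
eef_rot: [0.063, 0.908, 0.29, 0.295]
wrist_force: [-8.0, -1.1, 9.6]
opening: 0.125
grasp_force: 59.1
```

```bash
python3 o.py; python3 dk.py;python3 st.py
```

```text
0.215 0.2546 0.0004 0.255 0.2543
0.115 0.2548 0.0007 0.2549 0.2552
deck 0.25371081770135395
t 17.275 n 113 top 0.2537 bottom+12 0.2563
rest: inner top edge 0.2527 outer bottom edge+12 0.258
t 17.275 q [-0.297  0.118  2.15   0.66   0.37   0.094] pos [0.6039 0.0174 0.0733] shift to G/50mm [-0.008 -0.019 -0.027] rv [ 0.298  0.032 -0.425] F [-7.5 -1.8 10. ] [-0.08  0.43 -0.14] 0.125647487959798 59.111578334122896
```

Level within measurement error. Now shutting fully.

move_arm(plan=[0,0,0,0.086,0.0086,-0.123,0,0,0,0.171,0.017,-0.246,0,0,0,0.246,0.025,-0.352,0,0,0,0.285,0.028,-0.41,0,0,0,0.308,0.031,-0.442,0,0,0,0.308,0.031,-0.442])

```text
time_s: 18.02
eef_pos: [0.6036, 0.0182, 0.0731]
eef_rot: [-0.018, 0.953, 0.039, 0.301]
wrist_force: [-7.4, 1.6, 10.0]
opening: 0.126
grasp_force: 60.0
```

```bash
python3 st.py
```

```text
t 18.025 q [-0.296  0.118  2.15   0.658  0.372  0.636] pos [0.6036 0.0182 0.0731] shift to G/50mm [-0.001 -0.036 -0.025] rv [-0.011  0.     0.015] F [-7.4  1.6 10. ] [0.2  0.4  0.42] 0.1262926834120044 59.9842123221606
```

move_arm(plan=[0,0,0,0.02,0.002,-0.029,0,0,0,0.04,0.004,-0.057,0,0,0,0.04,0.004,-0.057])

```text
time_s: 18.4
eef_pos: [0.6036, 0.0182, 0.0732]
eef_rot: [-0.028, 0.954, 0.006, 0.3]
wrist_force: [-8.2, 2.4, 10.5]
opening: 0.12
grasp_force: 62.0
```

```bash
python3 st.py
```

```text
t 18.4 q [-0.296  0.117  2.15   0.657  0.372  0.704] pos [0.6036 0.0182 0.0732] shift to G/50mm [-0.002 -0.037 -0.025] rv [-0.05  -0.004  0.071] F [-8.2  2.4 10.5] [0.02 0.37 0.79] 0.11996949979202044 61.964917816221714
```

move_arm(plan=[0,0,0,0.017,0.002,-0.025,0,0,0,0.017,0.002,-0.025])

```text
time_s: 18.65
eef_pos: [0.6036, 0.0182, 0.0731]
eef_rot: [-0.032, 0.954, -0.008, 0.299]
wrist_force: [-9.0, 1.7, 10.3]
opening: 0.126
grasp_force: 64.0
```

```bash
python3 st.py
```

```text
t 18.65 q [-0.296  0.118  2.15   0.655  0.372  0.736] pos [0.6036 0.0182 0.0731] shift to G/50mm [-0.001 -0.036 -0.025] rv [-0.066 -0.006  0.095] F [-9.   1.7 10.3] [-0.18  0.39  0.97] 0.12600297829355397 64.02459446224384
```

move_arm(plan=[0,0,0,0,0,0,0,0,0,0,0,0,0,0,0,0,0,0,0,0,0,0,0,0,0,0,0,0,0,0,0,0,0,0,0,0], grip=60)

```text
time_s: 19.4
eef_pos: [0.6036, 0.0174, 0.0723]
eef_rot: [-0.033, 0.954, -0.01, 0.299]
wrist_force: [-0.3, 0.1, -0.2]
opening: 0.699
grasp_force: 0.0
```

move_arm(plan=[-0.4,-0.04,0.57,0,0,0,-0.85,-0.09,1.22,0,0,0,-1.3,-0.13,1.85,0,0,0,-1.72,-0.17,2.45,0,0,0,-1.72,-0.17,2.45,0,0,0,-1.72,-0.17,2.45,0,0,0])

```text
time_s: 20.15
eef_pos: [0.5176, 0.0089, 0.1944]
eef_rot: [-0.033, 0.954, -0.01, 0.299]
wrist_force: [0.0, -0.0, -0.1]
opening: 0.698
grasp_force: 0.0
```

```bash
python3 o.py; python3 dk.py; python3 st.py; python3 -c "
from h import *
s=cam('scene');t=cam('top')
cv2.imwrite('pics/c6.png',np.hstack([cv2.resize(t['pixels'][80:280,200:400],(400,400)),cv2.resize(s['pixels'][160:360,170:370],(400,400))])[:,:,::-1])"
```

```text
0.215 0.2547 0.0004 0.2551 0.2542
0.115 0.2549 0.0008 0.2548 0.2553
deck 0.2537873783974578
t 20.25 n 113 top 0.2538 bottom+12 0.2563
rest: inner top edge 0.2527 outer bottom edge+12 0.2579
t 20.25 q [-0.405 -0.368  2.271  0.425  0.737  0.942] pos [0.5172 0.0092 0.1932] shift to G/50mm [ 1.727  0.143 -2.427] rv [-0.069 -0.009  0.098] F [-0.4  0.7  0.6] [-0.01  0.28  0.  ] 0.7023262765825204 0.0
```

View pics/c6.png

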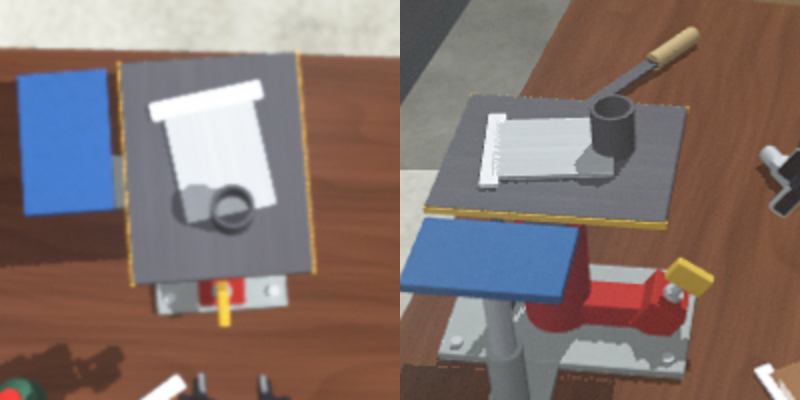

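The paddle at (222,303) in the top crop lies along lift x again, so it is shut. The deck is level with the rest, the hoe head is unmoved, and the gripper is clear. Handing in.

```bash
python3 -c "
from bench import ctrl
print(ctrl.hand_in())"
```

```text
the job is handed in; nothing more can be done
None
```

The job is handed in: I let the deck down through the valve at about 8 mm/s, shut the valve hard against its stop at rest height (deck top about 254 mm, rest about 253–255 mm by camera), and backed the gripper clear.

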